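# Sort sealed nail canisters by heft

## Task

One at a time, lift each of the two sealed nail canisters just clear of the bench (about a finger's breadth) and hold it still for a second to feel its weight, then stand it in a free pocket of the right rack: a full, heavy one in the red rack, a nearly empty, light one in the blue rack (both may be of the same kind). Stow the first before picking up the second. Lower each gently until you feel it rest on the packing at the bottom of the pocket before letting go, without dropping it, ramming it or tipping it over, and leave everything else on the bench where it is.

Things in the scene. Friction and masses are not known exactly. Their poses are not given: they have to be found in the camera images.
- canister_a: sealed upright grey nail-coil canister with black cap and orange band, round, 50 mm across, 95 mm tall, origin at the centre of its underside, z up. Standing on the bench. Full: 0.54 to 0.66 kg in all; nearly empty: 0.18 to 0.24 kg; looks the same either way. The hard shell may be gripped anywhere on its side; the coil inside has a few mm of play. 
- canister_b: sealed upright grey nail-coil canister with black cap and orange band, round, 50 mm across, 95 mm tall, origin at the centre of its underside, z up. Standing on the bench. Full: 0.54 to 0.66 kg in all; nearly empty: 0.18 to 0.24 kg; looks the same either way. The hard shell may be gripped anywhere on its side; the coil inside has a few mm of play. 
- full_rack: red-painted wooden block rack fixed to the bench, 90 x 200 x 60 mm (x, y, z), origin at the centre of its underside, x across and y along the row of two round pockets, which are 53 mm across and 110 mm apart. On the cork packing in each pocket the canister comes to rest; the packing lies anywhere from 15 to 40 mm below the rim, differs from pocket to pocket, is rigid and is not measured: feel for it. For full (heavy) canisters.
- empty_rack: blue-painted wooden block rack fixed to the bench, 90 x 200 x 60 mm (x, y, z), origin at the centre of its underside, x across and y along the row of two round pockets, which are 53 mm across and 110 mm apart. On the cork packing in each pocket the canister comes to rest; the packing lies anywhere from 15 to 40 mm below the rim, differs from pocket to pocket, is rigid and is not measured: feel for it. For nearly empty (light) canisters.
- full_rack_hole0 (a point): centre of the round mouth of one pocket, on the rack's top face, 60 mm above the bench (red rack, the one on its -y side)
- full_rack_hole1 (a point): centre of the round mouth of one pocket, on the rack's top face, 60 mm above the bench (red rack, the one on its +y side)
- empty_rack_hole0 (a point): centre of the round mouth of one pocket, on the rack's top face, 60 mm above the bench (blue rack, the one on its -y side)
- empty_rack_hole1 (a point): centre of the round mouth of one pocket, on the rack's top face, 60 mm above the bench (blue rack, the one on its +y side)
- offcut: bystander, not to be moved: wood offcut strip 90 x 22 x 18 mm lying between the canisters; origin at the centre of its underside
- tape: bystander, not to be moved: yellow tape measure 60 x 34 x 56 mm; origin at the centre of its underside
- sander: bystander, not to be moved: cork sanding block 65 x 110 x 35 mm; origin at the centre of its underside
- glue: bystander, not to be moved: yellow glue bottle, 60 mm across, 170 mm tall; origin at the centre of its underside
- filler: bystander, not to be moved: white wood-filler jar, 70 mm across, 70 mm tall; origin at the centre of its underside
- driver: bystander, not to be moved: screwdriver lying flat along its own x, 190 mm long, origin near its middle
Not all that is in view belongs to the job. What is shaped like the canister_a but purple or yellow is not meant.

How it is judged:
On the way, in this order (a step that is already met when the one before it is completed fails the run):
1. one canister is held still just clear of the bench (3 to 50 mm) (((height (world z) of canister_a between 0.003 and 0.05 m and linear speed of canister_a below 0.04 m/s and contact force between canister_a and the fingers above 1 N) or (height (world z) of canister_b between 0.003 and 0.05 m and linear speed of canister_b below 0.04 m/s and contact force between canister_b and the fingers above 1 N))), for 0.3 s.
2. one canister stands in a rack pocket, released ((((horizontal distance between canister_a and full_rack_hole0 below 0.005 m or horizontal distance between canister_a and full_rack_hole1 below 0.005 m or horizontal distance between canister_a and empty_rack_hole0 below 0.005 m or horizontal distance between canister_a and empty_rack_hole1 below 0.005 m) and height (world z) of canister_a below 0.05 m and angle between canister_a's own z axis and vertical below 0.1 rad and contact force between canister_a and the fingers below 0.1 N) or ((horizontal distance between canister_b and full_rack_hole0 below 0.005 m or horizontal distance between canister_b and full_rack_hole1 below 0.005 m or horizontal distance between canister_b and empty_rack_hole0 below 0.005 m or horizontal distance between canister_b and empty_rack_hole1 below 0.005 m) and height (world z) of canister_b below 0.05 m and angle between canister_b's own z axis and vertical below 0.1 rad and contact force between canister_b and the fingers below 0.1 N))), for 0.2 s.
3. with the first one stowed, the other is held still just clear of the bench (3 to 50 mm) ((((horizontal distance between canister_a and full_rack_hole0 below 0.005 m or horizontal distance between canister_a and full_rack_hole1 below 0.005 m or horizontal distance between canister_a and empty_rack_hole0 below 0.005 m or horizontal distance between canister_a and empty_rack_hole1 below 0.005 m) and height (world z) of each of canister_a, canister_b below 0.05 m and angle between canister_a's own z axis and vertical below 0.1 rad and contact force between canister_a and the fingers below 0.1 N and height (world z) of canister_b above 0.003 m and linear speed of canister_b below 0.04 m/s and contact force between canister_b and the fingers above 1 N) or ((horizontal distance between canister_b and full_rack_hole0 below 0.005 m or horizontal distance between canister_b and full_rack_hole1 below 0.005 m or horizontal distance between canister_b and empty_rack_hole0 below 0.005 m or horizontal distance between canister_b and empty_rack_hole1 below 0.005 m) and height (world z) of each of canister_b, canister_a below 0.05 m and angle between canister_b's own z axis and vertical below 0.1 rad and contact force between canister_b and the fingers below 0.1 N and height (world z) of canister_a above 0.003 m and linear speed of canister_a below 0.04 m/s and contact force between canister_a and the fingers above 1 N))), for 0.3 s.
At the end, for the whole second after the job is handed in: Each canister stands at rest and released on the packing in a pocket (within 5 mm of its axis, upright within 0.1 rad, underside lower than 50 mm above the bench): those that weigh more than 3.7 N in the red rack, lighter ones in the blue rack ((((horizontal distance between canister_a and full_rack_hole0 below 0.005 m or horizontal distance between canister_a and full_rack_hole1 below 0.005 m) and contact force between canister_a and full_rack above 3.7 N) or ((horizontal distance between canister_a and empty_rack_hole0 below 0.005 m or horizontal distance between canister_a and empty_rack_hole1 below 0.005 m) and contact force between canister_a and empty_rack between 0.5 and 3.7 N)) and linear speed of each of canister_a, canister_b below 0.02 m/s and height (world z) of each of canister_a, canister_b below 0.05 m and angle between each of canister_a, canister_b's own z axis and vertical below 0.1 rad and contact force between each of canister_a, canister_b and the fingers below 0.1 N and (((horizontal distance between canister_b and full_rack_hole0 below 0.005 m or horizontal distance between canister_b and full_rack_hole1 below 0.005 m) and contact force between canister_b and full_rack above 3.7 N) or ((horizontal distance between canister_b and empty_rack_hole0 below 0.005 m or horizontal distance between canister_b and empty_rack_hole1 below 0.005 m) and contact force between canister_b and empty_rack between 0.5 and 3.7 N))); the robot touches nothing.
It fails at once if a canister is pressed on a rack with more than 35 N (contact force between any of canister_a, canister_b and full_rack above 35 N or contact force between any of canister_a, canister_b and empty_rack above 35 N).
It fails at once if a canister is dropped (moves faster than 0.18 m/s out of the fingers) ((linear speed of canister_a above 0.18 m/s and contact force between canister_a and the fingers below 0.1 N) or (linear speed of canister_b above 0.18 m/s and contact force between canister_b and the fingers below 0.1 N)).
It fails at once if a canister is tipped by more than 0.6 rad (angle between any of canister_a, canister_b's own z axis and vertical above 0.6 rad).
It fails at once if a bystander is moved by more than 30 mm (distance of any of offcut, tape, sander, glue, filler, driver from where it was at the start of the episode above 0.03 m).
It also fails if it takes over 72 s, if anything falls off the work surface, if the arm or the gripper's body presses on something with over 40 N, if the wrist force passes 120 N, or if a joint passes its speed limit or range.

## Robot

A 7-joint arm with a two-finger parallel gripper is mounted at the origin on the work surface. World frame = base frame: x ahead of the robot, y to its left, z up, the work surface at z = 0. Lengths are in m, angles in rad, forces in N, time in s.
With the tool pointing down it reaches from about 0.35 to 0.9 m from the base axis. Payload 8.1 kg.
Tool frame: the origin (TCP) lies midway between the tips of the shut fingers; the grasp point (between the pads) lies 19 mm behind it; z points along the fingers, y is the line along which they close (so a half turn about z gives the same grasp; the last joint's range is limited). The gripper opens to 92 mm and grips with 3 to 60 N. Pads are 19 mm wide; open, the fingers measure 130 mm over their backs; the gripper's body (75 mm by 190 mm) begins 47 mm behind the grasp point.
Start: joints at [1.073, 0.434, 0.025, 1.573, -0.012, 1.134, -0.075], TCP at [0.24, -0.577, 0.227] pointing down, gripper open.
Joint ranges: [-2.62, 2.62], [-0.44, 2.09], [-1.27, 1.32], [0.08, 2.57], [-1.32, 4.46], [0.12, 2], [-2.74, 2.74]. Speed limits (rad/s): [2.22, 2.22, 3.01, 3.01, 3.14, 3.14, 3.14].

## Interface

Orientations are given as a rotation vector (axis times angle).
In Python, from cell import readout, get_image, calibration, ticket gives the robot as it stands. The module is installed in compiled form; this text tells all that it offers.
- The arm moves only by the tool move_arm, never from a script. Its argument "series" is a list of rows, each a list of 6 numbers: the shift along the world's x, y, z as a fraction of full scale, then the turn, a rotation vector about the world's x, y, z as a fraction of full scale. A call has 1 to 5 rows; each row is the pose to reach, as a shift and turn from the pose commanded when the call began; what a row does not reach only later rows make up. Full scale, the value 1, is 0.75 m for a shift and 60 degrees for a turn. A row lasts 1/10 s, in which the tool goes at most 50 mm and 8.59 degrees, less where a joint would pass 70% of its speed; a pose out of reach is approached as far as the arm can. A call with a number of a shift or a turn outside -1 to 1 is refused whole. A call with a gripper value outside its range is refused whole. "claw" is the opening, from -1 (shut) to 1 (fully open), so that 0 is half open, set as the call begins (left out, the last holds). The fingers move at their own pace and stop on an object; "squeeze" is the grip in N (left out, the last holds). Time passes only in rows, so rows that repeat a pose let the fingers close. It gives the time, the measured TCP pose, the force, the opening and the grip force at its end, in the units of the state.
- readout.observe(): the state, without advancing time (a new reading comes with each control period).
- get_image(name): name is "side" or "top" or "wrist"; returns (picture, depth): 384x512x3 uint8, red, green, blue; 384x512 float32, m along the optical axis (not along the pixel's ray), 0 where there is no reading.
- calibration(name): a dict with "fx", "fy", "cx", "cy" (pixels), "view" (4x4, takes a point from world to camera coordinates); the wrist camera has in their place "mount" (4x4, takes a point from camera to tool coordinates, whose origin is the TCP and whose axes are the flange's). Camera axes: x right, y down, z forward; pixel columns grow to the right and rows downward; lengths in m; the calibration is good to about 2 mm. A picture is of the moment at which its call begins: read the wrist's pose just before it. calibration takes no time and is no camera call.
- ticket.sign_off(): hands the job in; it is judged then, once.
The state is a dict: "clock": time; "joints": joint angles; "dq": joint speeds; "joint_efforts": joint torques, N m; "position": TCP position; "ee_rot": TCP orientation; "force": force on the tool from outside, world axes, zero at the start; "ft_torque": the same for the moment, N m; "width": opening from 0.0 (shut) to 1.0 (fully open); "gripper_force": force on a finger pad.
Only numpy, scipy, OpenCV 4.12 (cv2) and the standard library are available. Lean on these libraries where they do the work, as an engineer would, in place of code of your own. Each camera call takes 0.05 s, during which the arm holds its last target. There are 200 camera calls.

## Working session

There is one attempt and no reset: what is moved stays moved. The work goes in short steps, Python scripts to look and compute and a tool call to move; the robot and the scene stay as the last step left them, time stands still between calls to the robot, and variables do not carry over. Pictures are saved under pics/ and viewed, at most 10 in all, crops included, and the job is handed in when it is done.

Besides the shell and the picture viewer there is one more tool, called after "Request:" as a command line: name --pt "numbers of a row" for each row, then --argument value for the rest. move_arm: Moves the arm, as the interface text tells. Shift numbers are shares of 0.75 m and turn numbers shares of 60 degrees, none past 1 either way. Its arguments: {"type":"object","properties":{"series":{"type":"array"},"claw":{"type":"number"},"squeeze":{"type":"number"}},"required":["series"]}

```bash
mkdir -p pics
cat > h.py <<'E'
import numpy as np, cv2
from cell import readout, get_image, calibration, ticket
from scipy.spatial.transform import Rotation as R
def cloud(name):
    s=readout.observe(); im,d=get_image(name); c=calibration(name)
    v,u=np.mgrid[:384,:512]
    P=np.stack([(u-c['cx'])/c['fx']*d,(v-c['cy'])/c['fy']*d,d,np.ones_like(d)],-1)
    if 'view' in c: T=np.linalg.inv(c['view'])
    else:
        W=np.eye(4); W[:3,:3]=R.from_rotvec(s['ee_rot']).as_matrix(); W[:3,3]=s['position']; T=W@c['mount']
    W=(P@T.T)[...,:3]; W[d==0]=np.nan
    return im,W
def save(n,im,f=1): cv2.imwrite(f'pics/{n}.png',cv2.resize(im[...,::-1],None,fx=f,fy=f,interpolation=cv2.INTER_CUBIC))
E
python3 - <<'E'
from h import *
a,A=cloud('top'); b,B=cloud('side')
np.savez('s.npz',a=a,A=A,b=b,B=B)
save('two',np.vstack([a,b])[:, :],0.78)
s=readout.observe(); print(s)
E
```

```text
{'clock': 0.1, 'joints': array([ 1.07342702,  0.43514981,  0.024951  ,  1.57398984, -0.01158115,
        1.13400002, -0.07508807]), 'dq': array([-0.001179  , -0.00092423,  0.00070373, -0.00274196,  0.0002746 ,
        0.00081384,  0.00113555]), 'joint_efforts': array([ 2.08808859e-03, -6.69126320e+01,  9.87356231e-01, -3.15146863e+01,
       -6.05348730e-02,  3.73257534e-02,  2.64912239e-05]), 'position': array([ 0.24015629, -0.57652902,  0.22603166]), 'ee_rot': array([-3.07928438e+00, -6.15775791e-01,  6.38111858e-04]), 'force': array([-0.13306877, -1.0003646 , -0.30992508]), 'ft_torque': array([-0.0204085 , -0.01503811, -0.0422626 ]), 'gripper_force': 0.0, 'width': 1.0016853976566507}
```

View pics/two.png

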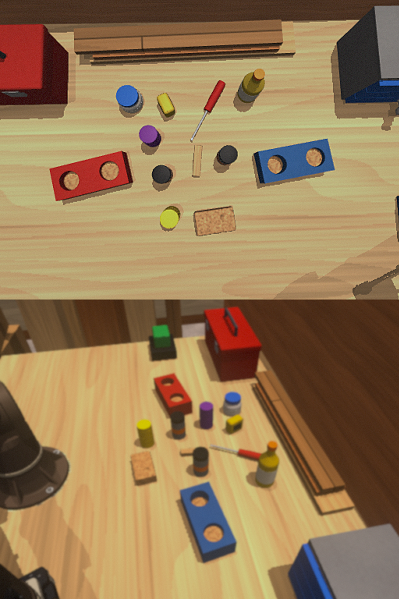

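The top picture shows two black-capped canisters at full-size pixels (206,223) and (291,199). The lookalikes are purple at (192,173) and yellow at (218,278), and both are ruled out by colour. The red rack is at (117,225) and the blue one at (376,206). Next I measure positions and take a close crop to check the choice.

```bash
cat > m.py <<'E'
from h import *
z=np.load('s.npz'); a,A,b,B=z['a'],z['A'],z['b'],z['B']
v,u=np.mgrid[:384,:512]
def near(c,r): return np.hypot(u-c[0],v-c[1])<r
for n,c in dict(A=(206,223),B=(291,199),purple=(192,173),yellow=(218,278)).items():
    m=near(c,22)&(A[...,2]>.085)&(A[...,2]<.11); p=A[m][:,:2]
    (x,y),r=cv2.minEnclosingCircle(p.astype(np.float32))
    print(n,m.sum(),p.mean(0).round(4),'circ',round(x,4),round(y,4),round(r,4),'z',np.median(A[m][:,2]).round(4))
hsv=cv2.cvtColor(a,cv2.COLOR_RGB2HSV)
for n,c in dict(red=(117,225),blue=(376,206)).items():
    m=near(c,60)&(A[...,2]>.052)&(A[...,2]<.07)
    k,l,st,ce=cv2.connectedComponentsWithStats(m.astype(np.uint8)); i=1+st[1:,4].argmax(); m=l==i
    r=cv2.minAreaRect((A[m][:,:2]*1000).astype(np.float32)); print(n,m.sum(),np.round(r[0],1),np.round(r[1],1),r[2],'z',np.median(A[m][:,2]))
    # holes: enclosed pixels -> intersect rays with rim plane
    cam=np.linalg.inv(calibration('top')['view'])[:3,3]; zr=np.median(A[m][:,2])
    f=m.astype(np.uint8); cs,h=cv2.findContours(f,cv2.RETR_CCOMP,cv2.CHAIN_APPROX_NONE)
    for q,hh in zip(cs,h[0]):
        if hh[3]>=0 and cv2.contourArea(q)>60:
            P=A[q[:,0,1],q[:,0,0]][:,:2]; (x,y),rr=cv2.minEnclosingCircle(P.astype(np.float32))
            fe=cv2.fitEllipse((P*1000).astype(np.float32)); print(' hole',round(x,4),round(y,4),round(rr,4),np.round(fe[0],1),np.round(fe[1],1))
# everything else above bench
m=(A[...,2]>.01)&(A[...,2]<.25)
k,l,st,ce=cv2.connectedComponentsWithStats(m.astype(np.uint8))
for i in range(1,k):
    if st[i,4]>60:
        p=A[l==i]; print(ce[i].round(),st[i,4],'min',p.min(0).round(3),'max',p.max(0).round(3))
E
python3 m.py
python3 - <<'E'
from h import *
z=np.load('s.npz'); save('crop',np.hstack([z['a'][150:300,150:350],z['b'][110:260,150:350]]),2)
E
```

```text
A 456 [0.4999 0.0944] circ 0.5001 0.0949 0.0245 z 0.0964
B 446 [ 0.5474 -0.0834] circ 0.5478 -0.084 0.0246 z 0.0963
purple 447 [0.6063 0.1269] circ 0.6072 0.1277 0.025 z 0.0963
yellow 483 [0.3855 0.0756] circ 0.3851 0.0757 0.0244 z 0.0963
red 3198 [502.1 293.8] [ 90.3 201.6] 12.608000755310059 z 0.060806303814860185
 hole 0.4901 0.3464 0.0278 [490.  346.5] [53.1 53.5]
 hole 0.5139 0.2389 0.0282 [514.1 239.3] [53.7 54.3]
blue 2990 [ 528.  -276.9] [ 89.9 201.9] 9.140840530395508 z 0.06097503547581595
 hole 0.5192 -0.2216 0.028 [ 519.1 -221.7] [53.5 54.1]
 hole 0.5364 -0.3296 0.0283 [ 536.5 -330.3] [53.5 54.2]
[477.  74.] 8412 min [ 0.656 -0.606  0.01 ] max [ 0.9   -0.445  0.195]
[237.  53.] 12551 min [ 0.839 -0.31   0.01 ] max [0.958 0.341 0.067]
[40. 84.] 8163 min [0.711 0.375 0.01 ] max [0.883 0.57  0.182]
[322. 110.] 1055 min [ 0.708 -0.188  0.01 ] max [ 0.765 -0.128  0.175]
[271. 130.] 567 min [ 0.598 -0.091  0.012] max [0.775 0.016 0.03 ]
[166. 127.] 946 min [0.685 0.154 0.011] max [0.75  0.221 0.075]
[213. 134.] 468 min [0.67  0.059 0.01 ] max [0.731 0.108 0.061]
[192. 174.] 586 min [0.582 0.103 0.01 ] max [0.631 0.152 0.1  ]
[377. 206.] 4001 min [ 0.469 -0.381  0.01 ] max [ 0.587 -0.17   0.066]
[253. 206.] 387 min [ 0.494 -0.015  0.015] max [0.583 0.012 0.023]
[291. 199.] 527 min [ 0.523 -0.108  0.011] max [ 0.572 -0.059  0.101]
[116. 225.] 4327 min [0.437 0.186 0.01 ] max [0.568 0.4   0.067]
[208. 223.] 513 min [0.475 0.07  0.014] max [0.523 0.118 0.1  ]
[218. 278.] 572 min [0.362 0.051 0.011] max [0.41  0.099 0.1  ]
[275. 283.] 1569 min [ 0.33  -0.105  0.012] max [0.404 0.01  0.041]
```

View pics/crop.png

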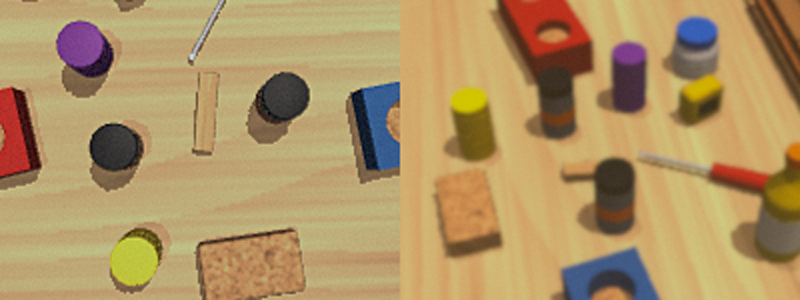

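Confirmed: the two grey canisters with black cap and orange band are A at (0.500, 0.095) and B at (0.548, -0.084), with heights and radii as specified. Pocket centres are red (0.490, 0.3465) and (0.514, 0.239), and blue (0.519, -0.222) and (0.5365, -0.330). I start with B, closing the fingers along world y.

Request:
move_arm --pt "0.41 0.657 0 0 0 -0.377" --pt "0.41 0.657 0 0 0 -0.377" --pt "0.41 0.657 0 0 0 -0.377" --pt "0.41 0.657 0 0 0 -0.377" --pt "0.41 0.657 0 0 0 -0.377" --claw 1 --squeeze 25

```text
clock: 0.6
position: [0.3729, -0.3635, 0.2265]
ee_rot: [-3.141, 0.0, 0.001]
force: [0.2, 0.8, 0.4]
width: 0.999
gripper_force: 0.0
```

Request:
move_arm --pt "0.233 0.373 0 0 0 0" --pt "0.233 0.373 0 0 0 0" --pt "0.233 0.373 0 0 0 0" --pt "0.233 0.373 0 0 0 0" --pt "0.233 0.373 0 0 0 0"

```text
clock: 1.1
position: [0.5053, -0.1516, 0.2267]
ee_rot: [3.142, -0.0, -0.0]
force: [0.9, -0.6, 0.5]
width: 0.999
gripper_force: 0.0
```

Request:
move_arm --pt "0.06 0.08 0 0 0 0" --pt "0.06 0.08 0 0 0 0" --pt "0.06 0.08 0 0 0 0"

```text
clock: 1.4
position: [0.5516, -0.0886, 0.2262]
ee_rot: [-3.139, -0.01, -0.0]
force: [0.0, 0.5, -0.7]
width: 0.998
gripper_force: 0.0
```

```bash
cat > w.py <<'E'
from h import *
import sys
# python3 w.py x y zlow zhigh name : refine a canister top near x,y with the wrist camera
x,y,lo,hi=map(float,sys.argv[1:5])
im,W=cloud('wrist'); save(sys.argv[5],im)
np.savez('w.npz',im=im,W=W)
m=(np.hypot(W[...,0]-x,W[...,1]-y)<.04)&(W[...,2]>lo)&(W[...,2]<hi)
p=W[m]; print(m.sum(),p.mean(0).round(4) if len(p) else '')
if len(p):
    c,r=cv2.minEnclosingCircle(p[:,:2].astype(np.float32)); print(np.round(c,4),round(r,4))
s=readout.observe(); print(s['clock'],s['position'].round(4),s['force'].round(2),s['ee_rot'].round(3),s['joints'].round(2)); print(calibration('wrist')['mount'].round(3))
E
python3 w.py .548 -.084 .085 .11 w1
```

```text
1519 [ 0.5487 -0.0837  0.0955]
[ 0.5474 -0.084 ] 0.0248
1.45 [ 0.5503 -0.0914  0.2261] [-0.48 -1.73 -0.64] [-3.141e+00 -6.000e-03  1.000e-03] [ 0.17  0.33 -0.14  1.73  0.05  1.08 -1.55]
[[-0.    -0.964 -0.267  0.071]
 [ 1.     0.    -0.002 -0.001]
 [ 0.002 -0.267  0.964 -0.158]
 [ 0.     0.     0.     1.   ]]
```

View pics/w1.png

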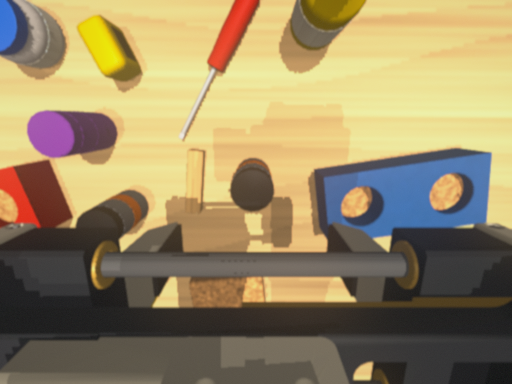

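The wrist view shows canister B's cap at (252,185), between the fingers with no clutter near it. The fix is (0.548, -0.084), which agrees with the top camera. The blue pockets show at (357,201) and (447,192), both empty.

Request:
move_arm --pt "-0.003 0.01 -0.06 0 0 0" --pt "-0.003 0.01 -0.12 0 0 0" --pt "-0.003 0.01 -0.14 0 0 0" --pt "-0.003 0.01 -0.14 0 0 0" --pt "-0.003 0.01 -0.14 0 0 0"

```text
clock: 1.95
position: [0.5474, -0.0872, 0.1223]
ee_rot: [3.141, -0.003, -0.0]
force: [0.4, 0.2, 0.3]
width: 1.001
gripper_force: 0.0
```

Request:
move_arm --pt "0.001 0.004 -0.03 0 0 0" --pt "0.001 0.004 -0.06 0 0 0" --pt "0.001 0.004 -0.09 0 0 0" --pt "0.001 0.004 -0.09 0 0 0" --pt "0.001 0.004 -0.09 0 0 0"

```text
clock: 2.45
position: [0.5491, -0.0835, 0.0557]
ee_rot: [3.141, -0.001, 0.002]
force: [0.2, -0.4, -0.6]
width: 1.0
gripper_force: 0.0
```

```bash
python3 w.py .548 -.084 .085 .11 w2
```

```text
4376 [ 0.5521 -0.0838  0.095 ]
[ 0.5477 -0.0838] 0.0251
2.5 [ 0.5495 -0.0834  0.0561] [ 1.1  -0.07  0.02] [ 3.141e+00 -1.000e-03  4.000e-03] [ 0.15  0.53 -0.13  1.92  0.1   0.7  -1.61]
[[-0.    -0.964 -0.267  0.071]
 [ 1.     0.    -0.002 -0.001]
 [ 0.002 -0.267  0.964 -0.158]
 [ 0.     0.     0.     1.   ]]
```

Request:
move_arm --pt "-0.002 0 0 0 0 0" --pt "-0.002 0 0 0 0 0" --pt "-0.002 0 0 0 0 0" --pt "-0.002 0 0 0 0 0" --pt "-0.002 0 0 0 0 0" --claw -1 --squeeze 25

```text
clock: 3.0
position: [0.5469, -0.0829, 0.0544]
ee_rot: [3.142, -0.0, 0.0]
force: [0.1, 0.1, -0.5]
width: 0.611
gripper_force: 0.0
```

Request:
move_arm --pt "0 0 0 0 0 0" --pt "0 0 0 0 0 0" --pt "0 0 0 0 0 0" --pt "0 0 0 0 0 0" --pt "0 0 0 0 0 0"

```text
clock: 3.5
position: [0.5469, -0.0832, 0.0543]
ee_rot: [3.141, -0.0, 0.0]
force: [0.6, -1.4, 1.1]
width: 0.54
gripper_force: 24.9
```

Request:
move_arm --pt "0 0 0.007 0 0 0" --pt "0 0 0.014 0 0 0" --pt "0 0 0.021 0 0 0" --pt "0 0 0.027 0 0 0" --pt "0 0 0.027 0 0 0"

```text
clock: 4.0
position: [0.5473, -0.0829, 0.0753]
ee_rot: [3.142, -0.0, 0.002]
force: [-0.1, -0.4, -2.0]
width: 0.534
gripper_force: 24.9
```

Request:
move_arm --pt "0 0 0 0 0 0" --pt "0 0 0 0 0 0" --pt "0 0 0 0 0 0" --pt "0 0 0 0 0 0" --pt "0 0 0 0 0 0"

```text
clock: 4.5
position: [0.5467, -0.083, 0.0744]
ee_rot: [3.142, -0.0, -0.0]
force: [-0.3, 0.1, -1.4]
width: 0.535
gripper_force: 24.9
```

```bash
cat > f.py <<'E'
from h import *
F=[]
for i in range(6): F.append(readout.observe()['force']); get_image('side')
F=np.array(F); print(F.round(2).tolist(),F.mean(0)); s=readout.observe(); print(s['position'].round(4),s['width'],s['clock'])
E
python3 f.py; python3 w.py .548 -.084 .1 .13 w3
```

```text
[[-0.27, 0.1, -1.37], [-1.48, -0.16, -2.11], [0.15, 0.39, -1.81], [-0.81, 0.17, -2.7], [0.24, 0.37, -1.6], [-0.47, 0.08, -1.65]] [-0.43903184  0.15841554 -1.87183131]
[ 0.5468 -0.0829  0.0745] 0.5374271330035768 4.8
6124 [ 0.5527 -0.0819  0.1145]
[ 0.5565 -0.0834] 0.0385
4.85 [ 0.5468 -0.0829  0.0745] [-0.37  0.17 -1.58] [ 3.142 -0.     0.   ] [ 0.15  0.5  -0.13  1.91  0.09  0.74 -1.61]
[[-0.    -0.964 -0.267  0.071]
 [ 1.     0.    -0.002 -0.001]
 [ 0.002 -0.267  0.964 -0.158]
 [ 0.     0.     0.     1.   ]]
```

The steady pull is about 1.9 N, or 0.19 kg, so B is light and goes in the blue rack. I use the far pocket, keeping the near one accessible, and stop on the way to view the pockets with the wrist camera.

Request:
move_arm --pt "0 0 0.03 0 0 0" --pt "0 0 0.07 0 0 0" --pt "-0.02 -0.02 0.11 0 0 0" --pt "-0.05 -0.06 0.14 0 0 0" --pt "-0.08 -0.1 0.16 0 0 0"

```text
clock: 5.35
position: [0.4869, -0.1584, 0.1963]
ee_rot: [3.141, 0.002, 0.004]
force: [0.3, -2.1, -1.9]
width: 0.538
gripper_force: 24.9
```

Request:
move_arm --pt "-0.03 -0.05 0 0 0 0" --pt "-0.05 -0.1 0 0 0 0" --pt "-0.05 -0.14 0 0 0 0" --pt "-0.05 -0.16 0 0 0 0" --pt "-0.05 -0.16 0 0 0 0"

```text
clock: 5.85
position: [0.449, -0.28, 0.1944]
ee_rot: [3.141, -0.005, 0.0]
force: [0.3, 0.6, -2.6]
width: 0.538
gripper_force: 24.9
```

```bash
cat > hole.py <<'E'
from h import *
import sys
im,W=cloud('wrist'); np.savez('w.npz',im=im,W=W); save(sys.argv[1],im)
m=((W[...,2]>.054)&(W[...,2]<.067)).astype(np.uint8)
cs,h=cv2.findContours(m,cv2.RETR_CCOMP,cv2.CHAIN_APPROX_NONE)
for q,hh in zip(cs,h[0]):
    if hh[3]>=0 and cv2.contourArea(q)>200:
        P=W[q[:,0,1],q[:,0,0]][:,:2]; fe=cv2.fitEllipse((P*1000).astype(np.float32)); c,r=cv2.minEnclosingCircle(P.astype(np.float32))
        print('hole px',q[:,0].mean(0).round(),np.round(fe[0],1),np.round(fe[1],1),np.round(c,4),round(r,4))
print('rack z',np.median(W[...,2][m>0])); s=readout.observe(); print(s['position'].round(4),s['clock'],s['ee_rot'].round(4))
E
python3 hole.py h1
```

```text
hole px [201. 121.] [ 518.7 -222.5] [52.9 53.4] [ 0.5187 -0.2226] 0.0271
hole px [304. 103.] [ 536.  -330.4] [53.  53.2] [ 0.536  -0.3304] 0.0272
rack z 0.060316864741757126
[ 0.4494 -0.2779  0.1943] 5.9 [-3.1411e+00  1.8000e-03  2.0000e-04]
```

View pics/h1.png

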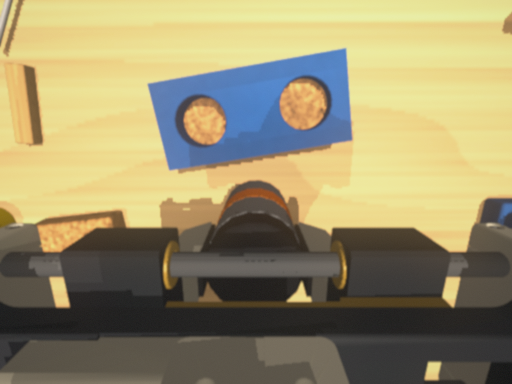

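The wrist picture shows blue pockets at (201,121) and (304,103), both empty, with the held canister at (258,220). The positions agree with the top camera to 1 mm. Next I fit the held canister's axis and read the cork depths.

```bash
cat > axis.py <<'E'
from h import *
from scipy.optimize import least_squares
import sys
tx,ty,tz=map(float,sys.argv[1:4])  # tcp ; uses w.npz
W=np.load('w.npz')['W'].reshape(-1,3)
d=W-[tx,ty,tz]
for lo,hi in((-.05,-.035),(-.035,-.02),(-.02,-.005)):
    m=(abs(d[:,0])<.05)&(abs(d[:,1])<.03)&(d[:,2]>lo)&(d[:,2]<hi)
    p=d[m]; 
    if len(p)<20: print(lo,len(p)); continue
    r=least_squares(lambda c:np.hypot(p[:,0]-c[0],p[:,1]-c[1])-.025,[0,0],loss='soft_l1',f_scale=.001)
    print(lo,hi,len(p),'axis off',r.x.round(4),'res',np.abs(r.fun).mean().round(4))
for a in sys.argv[4:]:
    x,y=map(float,a.split(',')); m=np.hypot(W[:,0]-x,W[:,1]-y)<.015; print('cork',a,np.nanpercentile(W[m,2],[10,50,90]).round(4))
E
python3 axis.py .4494 -.2779 .1943 .536,-.3304 .5187,-.2225
```

```text
-0.05 -0.035 227 axis off [-0.0001 -0.0013] res 0.0001
-0.035 -0.02 246 axis off [ 0.     -0.0012] res 0.0002
-0.02 -0.005 357 axis off [ 0.0003 -0.0011] res 0.0001
cork .536,-.3304 [0.0421 0.043  0.044 ]
cork .5187,-.2225 [0.0239 0.0249 0.0258]
```

Request:
move_arm --pt "0.03 -0.02 0 0 0 0" --pt "0.07 -0.04 0 0 0 0" --pt "0.1 -0.06 -0.01 0 0 0" --pt "0.1155 -0.0684 -0.03 0 0 0" --pt "0.1155 -0.0684 -0.04 0 0 0"

```text
clock: 6.4
position: [0.5378, -0.327, 0.1628]
ee_rot: [-3.14, -0.004, 0.001]
force: [-0.3, 0.5, -2.9]
width: 0.538
gripper_force: 24.9
```

Request:
move_arm --pt "0 0 -0.02 0 0 0" --pt "0 0 -0.04 0 0 0" --pt "0 0 -0.04 0 0 0" --pt "0 0 -0.04 0 0 0"

```text
clock: 6.8
position: [0.5359, -0.3278, 0.1347]
ee_rot: [-3.141, -0.002, 0.001]
force: [-0.5, -1.0, -1.9]
width: 0.538
gripper_force: 24.9
```

```bash
cat > st.py <<'E'
from h import *
S=[]
for i in range(6): S.append(readout.observe()); get_image('side')
for k in('position','force','ee_rot'): print(k,np.mean([s[k] for s in S],0).round(4),np.std([s[k] for s in S],0).round(4))
E
python3 st.py
```

```text
position [ 0.5363 -0.3287  0.1353] [0.0002 0.0005 0.0003]
force [ 0.0531 -0.4292 -2.1995] [0.269  0.7154 0.4707]
ee_rot [ 1.047e+00 -3.000e-04  1.300e-03] [2.9614e+00 1.1000e-03 1.1000e-03]
```

Request:
move_arm --pt "-0.0004 -0.0007 -0.008 0 0 0" --pt "-0.0004 -0.0007 -0.016 0 0 0" --pt "-0.0004 -0.0007 -0.024 0 0 0" --pt "-0.0004 -0.0007 -0.032 0 0 0" --pt "-0.0004 -0.0007 -0.034 0 0 0"

```text
clock: 7.6
position: [0.5354, -0.3302, 0.1081]
ee_rot: [3.141, -0.001, -0.001]
force: [0.4, -1.1, -1.3]
width: 0.536
gripper_force: 25.0
```

```bash
python3 st.py
```

```text
position [ 0.5355 -0.3301  0.1086] [0.0001 0.0001 0.0003]
force [ 0.0041 -1.8546 -2.7459] [0.3133 0.5175 0.737 ]
ee_rot [ 3.1413e+00 -5.0000e-04 -6.0000e-04] [0.     0.0001 0.0003]
```

Request:
move_arm --pt "0.0005 0.0012 -0.002 0 0 0" --pt "0.0005 0.0012 -0.004 0 0 0" --pt "0.0005 0.0012 -0.006 0 0 0" --pt "0.0005 0.0012 -0.008 0 0 0" --pt "0.0005 0.0012 -0.01 0 0 0"

```text
clock: 8.4
position: [0.5363, -0.3299, 0.1019]
ee_rot: [3.14, -0.001, 0.002]
force: [0.7, -5.9, 1.6]
width: 0.536
gripper_force: 25.0
```

Request:
move_arm --pt "0 0 -0.002 0 0 0" --pt "0 0 -0.004 0 0 0"

```text
clock: 8.6
position: [0.5363, -0.3299, 0.0989]
ee_rot: [3.14, -0.001, 0.002]
force: [-0.0, -4.9, 0.6]
width: 0.54
gripper_force: 25.0
```

Request:
move_arm --pt "0 -0.0015 0 0 0 0" --pt "0 -0.0015 0 0 0 0" --pt "0 -0.0015 -0.001 0 0 0" --pt "0 -0.0015 -0.002 0 0 0" --pt "0 -0.0015 -0.002 0 0 0"

```text
clock: 9.1
position: [0.5362, -0.3301, 0.0971]
ee_rot: [3.141, -0.0, 0.001]
force: [0.7, -3.1, 0.5]
width: 0.538
gripper_force: 25.0
```

```bash
python3 st.py
```

```text
position [ 0.5361 -0.3301  0.0971] [0. 0. 0.]
force [ 0.7463 -4.0139  0.4809] [0.3444 0.5219 0.5038]
ee_rot [ 3.1414e+00 -1.0000e-04  5.0000e-04] [0.     0.0001 0.0001]
```

Request:
move_arm --pt "0 -0.0015 0 0 0 0" --pt "0 -0.002 0 0 0 0" --pt "0 -0.002 0 0 0 0"

```text
clock: 9.7
position: [0.5362, -0.3304, 0.097]
ee_rot: [-3.14, -0.001, 0.0]
force: [0.3, 1.6, 3.3]
width: 0.534
gripper_force: 25.0
```

```bash
python3 st.py
```

```text
position [ 0.5362 -0.3304  0.097 ] [0.     0.0001 0.    ]
force [0.6525 2.4214 3.6713] [0.5562 0.4609 0.6443]
ee_rot [-3.1404e+00 -1.0000e-03  1.0000e-04] [0.0001 0.0001 0.0001]
```

Request:
move_arm --pt "0 0.0007 -0.0005 0 0 0" --pt "0 0.0007 -0.0015 0 0 0" --pt "0 0.0007 -0.0015 0 0 0"

```text
clock: 10.3
position: [0.5363, -0.331, 0.0967]
ee_rot: [3.141, 0.0, 0.001]
force: [-0.8, 2.9, 10.9]
width: 0.536
gripper_force: 25.0
```

```bash
python3 st.py
```

```text
position [ 0.5363 -0.331   0.0967] [0. 0. 0.]
force [-0.9879  3.2172 10.2332] [0.2778 0.3814 0.3764]
ee_rot [3.1413e+00 1.0000e-04 1.1000e-03] [0.     0.     0.0001]
```

The force rises steeply at TCP z 0.097, where the underside sits on the cork at about 0.043 as measured, so B has reached the packing. I ease off and release.

Request:
move_arm --pt "0 0.0004 0.0012 0 0 0" --pt "0 0.0004 0.0012 0 0 0"

```text
clock: 10.8
position: [0.5358, -0.331, 0.0968]
ee_rot: [3.141, -0.0, -0.0]
force: [-0.2, 1.1, 3.6]
width: 0.535
gripper_force: 25.0
```

Request:
move_arm --pt "0 0 0 0 0 0" --pt "0 0 0 0 0 0" --pt "0 0 0 0 0 0" --pt "0 0 0 0 0 0" --pt "0 0 0 0 0 0" --claw 0.6

```text
clock: 11.3
position: [0.5359, -0.3307, 0.0966]
ee_rot: [3.142, -0.0, -0.0]
force: [0.4, -0.7, -0.8]
width: 0.797
gripper_force: 0.0
```

Request:
move_arm --pt "0 0 0.02 0 0 0" --pt "0 0 0.06 0 0 0" --pt "0 0 0.1 0 0 0" --pt "0 0 0.14 0 0 0" --pt "0 0 0.16 0 0 0" --claw 1

```text
clock: 11.8
position: [0.5371, -0.3313, 0.2211]
ee_rot: [3.139, -0.0, 0.007]
force: [0.4, -0.3, -0.5]
width: 1.003
gripper_force: 0.0
```

```bash
python3 w.py .536 -.3304 .12 .16 p1
python3 - <<'E'
from h import *
a,A=cloud('top'); b,_=cloud('side')
v,u=np.mgrid[:384,:512]
m=(A[...,2]>.12)&(A[...,2]<.16)&(np.hypot(A[...,0]-.536,A[...,1]+.33)<.05); print(m.sum(),A[m].mean(0) if m.any() else '')
w=np.load('w.npz')['im']; save('p1b',np.hstack([w,b]),.78)
E
```

```text
2210 [ 0.5383 -0.3297  0.1377]
[ 0.5361 -0.3296] 0.025
11.85 [ 0.5378 -0.3317  0.2228] [ 1.12 -0.82  1.94] [ 3.138 -0.     0.01 ] [ 0.5   0.45 -0.05  1.56  0.02  1.13 -1.12]
[[-0.    -0.964 -0.267  0.071]
 [ 1.     0.    -0.002 -0.001]
 [ 0.002 -0.267  0.964 -0.158]
 [ 0.     0.     0.     1.   ]]
113 [ 0.53561124 -0.30853463  0.13119214]
```

View pics/p1b.png

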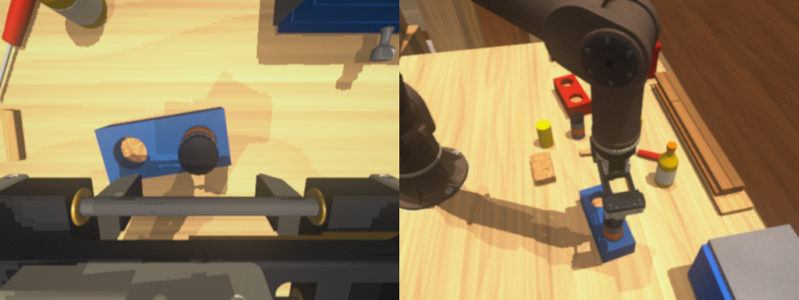

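The picture shows B upright in the far blue pocket, with its cap at (198,152) in the left image. The measured centre is (0.536, -0.330), with the top at 0.138. Now A.

Request:
move_arm --pt "0 0.06 0 0 0 0" --pt "-0.01 0.12 0 0 0 0" --pt "-0.02 0.18 0 0 0 0" --pt "-0.03 0.24 0 0 0 0" --pt "-0.04 0.3 0 0 0 0"

```text
clock: 12.45
position: [0.5047, -0.1039, 0.2159]
ee_rot: [-3.141, 0.0, 0.003]
force: [1.3, 1.0, 1.1]
width: 1.003
gripper_force: 0.0
```

Request:
move_arm --pt "-0.01 0.06 0 0 0 0" --pt "-0.01 0.12 0 0 0 0" --pt "-0.01 0.18 0 0 0 0" --pt "-0.01 0.24 0 0 0 0" --pt "-0.01 0.266 0 0 0 0"

```text
clock: 12.95
position: [0.4971, 0.0986, 0.2161]
ee_rot: [-3.14, -0.008, 0.002]
force: [-0.2, -0.3, 0.2]
width: 0.998
gripper_force: 0.0
```

Request:
move_arm --pt "0 0 0 0 0 0" --pt "0 0 0 0 0 0"

```text
clock: 13.15
position: [0.4979, 0.0934, 0.216]
ee_rot: [3.141, 0.001, -0.003]
force: [-0.7, -0.8, 0.7]
width: 0.998
gripper_force: 0.0
```

```bash
python3 w.py .5 .0945 .085 .11 w4; python3 st.py
```

```text
1639 [0.5008 0.0952 0.0956]
[0.4994 0.0953] 0.0248
13.2 [0.4981 0.0925 0.2161] [ 1.08  0.29 -0.03] [ 3.141e+00 -2.000e-03 -2.000e-03] [-0.1   0.27 -0.24  1.85  0.07  1.03 -1.94]
[[-0.    -0.964 -0.267  0.071]
 [ 1.     0.    -0.002 -0.001]
 [ 0.002 -0.267  0.964 -0.158]
 [ 0.     0.     0.     1.   ]]
position [0.4984 0.0923 0.2164] [0.0002 0.0002 0.0002]
force [ 0.179   0.1181 -0.0158] [0.6205 0.3746 0.4346]
ee_rot [ 3.1409e+00 -3.2000e-03 -1.1000e-03] [0.0003 0.0007 0.0007]
```

Request:
move_arm --pt "0.0017 0.0036 -0.05 0 0 0" --pt "0.0017 0.0036 -0.1 0 0 0" --pt "0.0017 0.0036 -0.15 0 0 0" --pt "0.0017 0.0036 -0.18 0 0 0" --pt "0.0017 0.0036 -0.18 0 0 0"

```text
clock: 14.0
position: [0.4977, 0.0955, 0.0791]
ee_rot: [3.14, -0.001, -0.009]
force: [-1.0, 0.1, 0.3]
width: 1.005
gripper_force: 0.0
```

Request:
move_arm --pt "0 0 -0.018 0 0 0" --pt "0 0 -0.036 0 0 0" --pt "0 0 -0.036 0 0 0" --pt "0 0 -0.036 0 0 0"

```text
clock: 14.4
position: [0.5004, 0.0966, 0.0559]
ee_rot: [-3.141, 0.001, -0.002]
force: [0.3, -0.0, 0.6]
width: 0.997
gripper_force: 0.0
```

```bash
python3 st.py
```

```text
position [0.5005 0.0966 0.0559] [0.0001 0.     0.0002]
force [ 0.0553 -0.3025 -0.1124] [0.3564 0.5627 0.5039]
ee_rot [-3.1413e+00  4.0000e-04 -2.3000e-03] [0.0001 0.0001 0.0004]
```

Request:
move_arm --pt "-0.001 -0.002 -0.002 0 0 0" --pt "-0.001 -0.002 -0.002 0 0 0" --pt "-0.001 -0.002 -0.002 0 0 0" --pt "-0.001 -0.002 -0.002 0 0 0" --pt "-0.001 -0.002 -0.002 0 0 0" --claw -1 --squeeze 35

```text
clock: 15.2
position: [0.499, 0.095, 0.0532]
ee_rot: [3.142, -0.0, -0.0]
force: [0.4, 0.0, 0.8]
width: 0.612
gripper_force: 0.0
```

Request:
move_arm --pt "0 0 0 0 0 0" --pt "0 0 0 0 0 0" --pt "0 0 0 0 0 0" --pt "0 0 0 0 0 0" --pt "0 0 0 0 0 0"

```text
clock: 15.7
position: [0.499, 0.0948, 0.0532]
ee_rot: [3.141, -0.0, -0.0]
force: [0.8, -2.0, -0.7]
width: 0.536
gripper_force: 34.9
```

Request:
move_arm --pt "0 0 0.007 0 0 0" --pt "0 0 0.014 0 0 0" --pt "0 0 0.021 0 0 0" --pt "0 0 0.027 0 0 0" --pt "0 0 0.027 0 0 0"

```text
clock: 16.2
position: [0.4995, 0.0952, 0.0743]
ee_rot: [-3.141, -0.0, -0.002]
force: [-0.2, 1.1, -5.3]
width: 0.531
gripper_force: 34.9
```

Request:
move_arm --pt "0 0 0 0 0 0" --pt "0 0 0 0 0 0" --pt "0 0 0 0 0 0" --pt "0 0 0 0 0 0" --pt "0 0 0 0 0 0"

```text
clock: 16.7
position: [0.499, 0.095, 0.0734]
ee_rot: [3.142, -0.0, -0.0]
force: [-0.3, -0.4, -5.8]
width: 0.539
gripper_force: 34.9
```

```bash
python3 st.py;python3 f.py
```

```text
position [0.499  0.095  0.0735] [0. 0. 0.]
force [ 0.067  -0.1642 -5.5542] [0.6016 0.4392 0.6331]
ee_rot [ 3.1415e+00 -1.0000e-04 -2.0000e-04] [0.     0.0001 0.0001]
[[-0.02, -0.39, -5.6], [-0.41, 0.27, -5.41], [-0.54, -0.34, -5.84], [1.85, -0.35, -5.6], [0.17, -0.9, -5.55], [0.44, 0.01, -4.91]] [ 0.24680108 -0.28452832 -5.48449274]
[0.4991 0.095  0.0735] 0.5394592543805793 17.3
```

A pulls about 5.5 N, so it is heavy and goes in the red rack, in the near pocket at (0.514, 0.239). I raise it and view the pocket first.

Request:
move_arm --pt "0 0 0.04 0 0 0" --pt "0 0 0.08 0 0 0" --pt "0 0.02 0.12 0 0 0" --pt "-0.02 0.05 0.15 0 0 0" --pt "-0.04 0.09 0.165 0 0 0"

```text
clock: 17.8
position: [0.4699, 0.1623, 0.1994]
ee_rot: [-3.141, 0.005, -0.005]
force: [-0.1, 2.9, -5.1]
width: 0.533
gripper_force: 34.9
```

Request:
move_arm --pt "-0.02 0.04 0 0 0 0" --pt "-0.04 0.08 0 0 0 0" --pt "-0.05 0.1 0 0 0 0" --pt "-0.05 0.1 0 0 0 0" --pt "-0.05 0.1 0 0 0 0"

```text
clock: 18.3
position: [0.4313, 0.2374, 0.1972]
ee_rot: [3.141, 0.001, -0.0]
force: [-0.7, 0.1, -5.6]
width: 0.539
gripper_force: 34.9
```

```bash
python3 st.py; python3 hole.py h2
python3 - <<'E'
import subprocess
from h import *
p=readout.observe()['position']; subprocess.run(['python3','axis.py',*map(str,p),'.514,.239','.49,.3465'])
E
```

```text
position [0.4318 0.2367 0.1972] [0.0002 0.0003 0.    ]
force [-0.1427 -0.3157 -5.6985] [0.3742 0.4095 0.1231]
ee_rot [ 3.141e+00 -1.700e-03 -1.000e-04] [0.0001 0.0015 0.    ]
hole px [153. 133.] [489.6 347.3] [53.1 53.4] [0.4894 0.3473] 0.0275
hole px [253. 109.] [513.5 240.3] [52.9 53. ] [0.5133 0.2401] 0.0271
rack z 0.06040958442165201
[0.4318 0.2369 0.1972] 18.65 [ 3.1414e+00 -1.9000e-03 -0.0000e+00]
-0.05 -0.035 220 axis off [0.0004 0.0007] res 0.0001
-0.035 -0.02 243 axis off [0.0005 0.0008] res 0.0002
-0.02 -0.005 355 axis off [0.0007 0.001 ] res 0.0001
cork .514,.239 [0.0405 0.0414 0.0423]
cork .49,.3465 [0.0304 0.0313 0.0324]
```

View pics/h2.png

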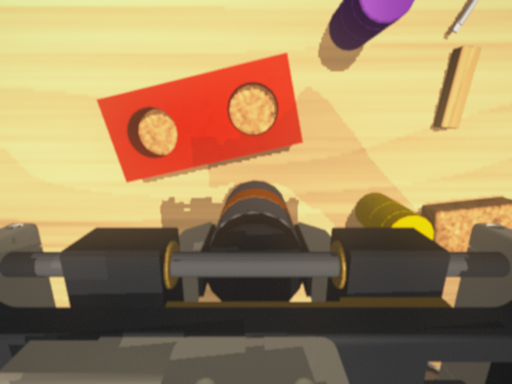

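The picture shows the red pockets empty, at (153,133) and (253,109). The nearer one fits at (0.513, 0.240), with cork at about 0.041, so I expect the canister to rest at TCP z of about 0.095.

Request:
move_arm --pt "0.03 0.001 0 0 0 0" --pt "0.07 0.002 0 0 0 0" --pt "0.1 0.0036 -0.01 0 0 0" --pt "0.1083 0.0036 -0.04 0 0 0" --pt "0.1083 0.0036 -0.06 0 0 0"

```text
clock: 19.15
position: [0.514, 0.2394, 0.1509]
ee_rot: [3.141, -0.003, -0.0]
force: [-1.6, 0.7, -5.6]
width: 0.538
gripper_force: 34.9
```

Request:
move_arm --pt "0 0 -0.01 0 0 0" --pt "0 0 -0.023 0 0 0" --pt "0 0 -0.023 0 0 0" --pt "0 0 -0.023 0 0 0"

```text
clock: 19.55
position: [0.5129, 0.2404, 0.1355]
ee_rot: [-3.141, -0.0, -0.001]
force: [-0.1, -0.1, -5.7]
width: 0.541
gripper_force: 34.9
```

```bash
python3 st.py
```

```text
position [0.5131 0.2405 0.1357] [0.0001 0.0001 0.0001]
force [-0.1312  0.2465 -5.6517] [0.4049 0.4132 0.4629]
ee_rot [-3.1411e+00 -0.0000e+00 -1.6000e-03] [0.0001 0.0001 0.0005]
```

Request:
move_arm --pt "0 -0.0013 -0.006 0 0 0" --pt "0 -0.0013 -0.012 0 0 0" --pt "0 -0.0013 -0.018 0 0 0" --pt "0 -0.0013 -0.018 0 0 0" --pt "0 -0.0013 -0.018 0 0 0"

```text
clock: 20.35
position: [0.5126, 0.2392, 0.1213]
ee_rot: [3.141, -0.0, -0.001]
force: [0.2, 0.8, -5.4]
width: 0.536
gripper_force: 34.9
```

```bash
python3 st.py
```

```text
position [0.5128 0.2393 0.1216] [0.0001 0.0001 0.0002]
force [ 0.318   0.1968 -5.5287] [0.3581 0.4157 0.2214]
ee_rot [-2.0944e+00  1.0000e-04 -3.0000e-04] [2.3415e+00 1.0000e-04 3.0000e-04]
```

Well centred. I lower it in small steps.

Request:
move_arm --pt "0 0 -0.003 0 0 0" --pt "0 0 -0.006 0 0 0" --pt "0 0 -0.009 0 0 0" --pt "0 0 -0.012 0 0 0" --pt "0 0 -0.015 0 0 0"

```text
clock: 21.15
position: [0.5127, 0.2392, 0.11]
ee_rot: [3.141, -0.0, -0.0]
force: [0.3, -0.5, -6.1]
width: 0.536
gripper_force: 34.9
```

Request:
move_arm --pt "0 0 -0.002 0 0 0" --pt "0 0 -0.005 0 0 0" --pt "0 0 -0.008 0 0 0" --pt "0 0 -0.01 0 0 0" --pt "0 0 -0.01 0 0 0"

```text
clock: 21.65
position: [0.5126, 0.2392, 0.1025]
ee_rot: [3.141, -0.0, -0.0]
force: [-0.1, 1.0, -5.8]
width: 0.535
gripper_force: 34.9
```

```bash
python3 st.py
```

```text
position [0.5128 0.2393 0.1028] [0.0001 0.0001 0.0001]
force [ 0.1933  0.1929 -5.4363] [0.3148 0.515  0.379 ]
ee_rot [-1.0472e+00  0.0000e+00 -3.0000e-04] [2.9618e+00 1.0000e-04 1.0000e-04]
```

Inside the pocket with no side force. About 8 mm is left.

Request:
move_arm --pt "0 0 -0.002 0 0 0" --pt "0 0 -0.004 0 0 0" --pt "0 0 -0.006 0 0 0" --pt "0 0 -0.008 0 0 0" --pt "0 0 -0.008 0 0 0"

```text
clock: 22.45
position: [0.5126, 0.2391, 0.0964]
ee_rot: [3.141, -0.0, -0.001]
force: [0.2, 0.4, -5.3]
width: 0.533
gripper_force: 34.9
```

Request:
move_arm --pt "0 0 -0.0015 0 0 0" --pt "0 0 -0.003 0 0 0" --pt "0 0 -0.003 0 0 0"

```text
clock: 22.75
position: [0.5128, 0.2392, 0.0944]
ee_rot: [3.142, -0.0, -0.0]
force: [-0.1, 0.1, -6.4]
width: 0.536
gripper_force: 34.9
```

Request:
move_arm --pt "0 0 -0.001 0 0 0" --pt "0 0 -0.002 0 0 0" --pt "0 0 -0.002 0 0 0"

```text
clock: 23.05
position: [0.5131, 0.2393, 0.0941]
ee_rot: [-3.141, 0.001, -0.002]
force: [-2.8, -2.8, 7.1]
width: 0.537
gripper_force: 35.0
```

The force flipped to +7 N at TCP z 0.094, so A rests on the packing. I ease off slightly and release.

Request:
move_arm --pt "0 0 0.0008 0 0 0" --pt "0 0 0.0008 0 0 0"

```text
clock: 23.25
position: [0.513, 0.2393, 0.0941]
ee_rot: [-3.141, 0.0, -0.001]
force: [-2.0, -1.7, 4.9]
width: 0.534
gripper_force: 35.0
```

Request:
move_arm --pt "0 0 0 0 0 0" --pt "0 0 0 0 0 0" --pt "0 0 0 0 0 0" --pt "0 0 0 0 0 0" --pt "0 0 0 0 0 0" --claw 0.6

```text
clock: 23.75
position: [0.5128, 0.2393, 0.0936]
ee_rot: [-3.142, 0.0, -0.0]
force: [0.5, 0.4, 0.5]
width: 0.801
gripper_force: 0.0
```

Request:
move_arm --pt "0 0 0.02 0 0 0" --pt "0 0 0.06 0 0 0" --pt "0 0 0.1 0 0 0" --pt "0 0 0.14 0 0 0" --pt "0 0 0.16 0 0 0" --claw 1

```text
clock: 24.25
position: [0.5136, 0.2399, 0.2164]
ee_rot: [-3.14, -0.0, -0.005]
force: [-0.0, 0.4, -0.1]
width: 1.001
gripper_force: 0.0
```

Request:
move_arm --pt "-0.05 0 0 0 0 0" --pt "-0.1 0 0 0 0 0" --pt "-0.12 0 0 0 0 0" --pt "-0.12 0 0 0 0 0" --pt "-0.12 0 0 0 0 0"

```text
clock: 24.75
position: [0.4237, 0.2393, 0.214]
ee_rot: [-3.141, 0.0, -0.002]
force: [0.2, -0.3, -0.6]
width: 1.0
gripper_force: 0.0
```

```bash
python3 w.py .5135 .24 .115 .16 p2
python3 - <<'E'
from h import *
a,A=cloud('top'); b,_=cloud('side')
for x,y in((.536,-.33),(.5135,.24)):
    m=(A[...,2]>.125)&(A[...,2]<.15)&(np.hypot(A[...,0]-x,A[...,1]-y)<.035)
    if m.any(): c,r=cv2.minEnclosingCircle(A[m][:,:2].astype(np.float32)); print(m.sum(),A[m].mean(0).round(4),A[m].std(0).round(4),np.round(c,4),r)
save('end',np.hstack([np.load('w.npz')['im'],a]),.78)
E
```

```text
2896 [0.5137 0.2402 0.1367]
[0.5132 0.2403] 0.0246
24.8 [0.4241 0.2392 0.2138] [0.04 0.08 0.76] [-3.141e+00  1.000e-03 -1.000e-03] [-0.36  0.25 -0.32  1.9   0.09  1.01 -2.29]
[[-0.    -0.964 -0.267  0.071]
 [ 1.     0.    -0.002 -0.001]
 [ 0.002 -0.267  0.964 -0.158]
 [ 0.     0.     0.     1.   ]]
536 [ 0.5363 -0.327   0.1383] [0.0124 0.013  0.0029] [ 0.5364 -0.3291] 0.02491658553481102
546 [0.5134 0.2382 0.1367] [0.0123 0.0128 0.0023] [0.5134 0.2395] 0.02486848086118698
```

View pics/end.png

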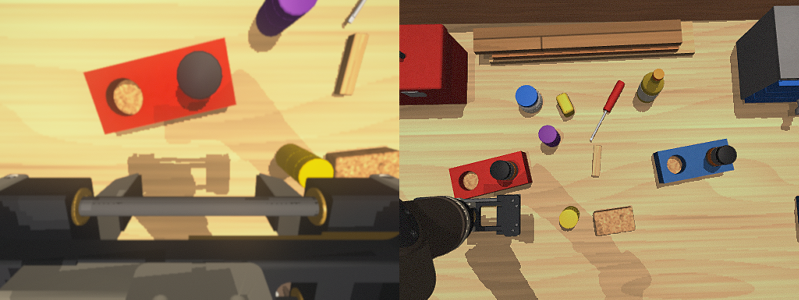

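Both canisters stand upright in their pockets: A in red at (200,72) in the left image, B in blue at (720,155) in the right. The bystanders look unmoved and the gripper is clear.

```bash
python3 -c "
from cell import ticket
print(ticket.sign_off())"
```

```text
the job is handed in; nothing more can be done
None
```

I stowed both canisters and handed the job in: canister_b (light, about 1.9 N) is in the far blue pocket and canister_a (heavy, about 5.5 N) in the near red pocket, each released upright on its packing; sign-off gave no verdict.

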